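Load the dolls' house kit tray, tall post last

ROBOT

A 6-joint arm with a two-finger parallel gripper is mounted at the origin on the work surface. World frame = base frame: x ahead of the robot, y to its left, z up, the work surface at z = 0. Lengths are in m, angles in rad, forces in N, time in s.
With the tool pointing down it reaches from about 0.225 to 0.875 m from the base axis. Payload 3.4 kg.
Tool frame: the origin (TCP) lies at the very end of the fingers, on their centre line; the grasp point (between the pads) lies 19 mm behind it; z points along the fingers, y is the line along which they close (so a half turn about z gives the same grasp; the last joint's range is limited). The gripper opens to 85 mm and grips with 20 to 120 N. Pads are 22 mm wide; open, the fingers measure 114 mm over their backs; the gripper's body (76 mm by 85 mm) begins 54 mm behind the grasp point. The pads swing forward as they close: fully open they stand 13 mm farther back than shut.
Start: joints at [0.993, 0.276, 1.505, -0, 1.361, -0.121], TCP at [0.254, 0.516, 0.231] pointing down, gripper open.
Joint ranges: [-2.89, 2.89], [-0.75, 2.08], [0.22, 2.7], [-1.18, 4.32], [0.11, 2.71], [-2.7, 2.7]. Speed limits (rad/s): [2.57, 2.57, 3.14, 3.14, 3.14, 3.14].

INTERFACE

Orientations are given as a unit quaternion [w, x, y, z].
In Python, from bench import robot gives the robot as it stands.
- The arm moves only by the shell command python3 -m creep 'ROWS' [OPENING]. ROWS is JSON, a list of rows, each an object of numbers: "x", "y", "z": the shift along the tool's x, y, z in units of 0.1 m (1.0 is 0.1 m); "yaw": the turn about the tool's z in units of 45 degrees (1.0 is 45 degrees). In form: [{"x": .., "y": .., "z": .., "yaw": ..}, ...]. A call has exactly 8 rows; each row is the pose to reach, as a shift and turn from the pose commanded when the call began, along the tool's axes at that moment; what a row does not reach only later rows make up. A row lasts 1/10 s, in which the tool goes at most 50 mm and 8.59 degrees, less where a joint would pass 70% of its speed; a pose out of reach is approached as far as the arm can. A call with a number of a shift or a turn outside -1 to 1 is refused whole. A call with a gripper value outside its range is refused whole. OPENING is the closure, from -1 (fully open) to 1 (shut), set as the call begins (- or left out, the last holds). The fingers move at their own pace and stop on an object; the grip force is fixed at half the most. Time passes only in rows, so rows that repeat a pose let the fingers close, or fill a call up. It gives the time, the measured TCP pose, the force, the opening and the grip force at its end, in the units of the state.
- robot.get_state(): the state, without advancing time (a new reading comes with each control period).
- robot.read_camera(name): name is "scene" or "top"; returns a dict with "pixels" (480x640x3 uint8, red, green, blue), "depth" (480x640 float32, m along the optical axis (not along the pixel's ray), 0 where there is no reading), "intrinsics" (3x3 intrinsics, pixels), "extrinsics" (4x4, takes a point from camera to world coordinates). Camera axes: x right, y down, z forward; pixel columns grow to the right and rows downward; lengths in m; the calibration is good to about 2 mm. A picture is of the moment at which its call begins.
- robot.sign_off(): hands the job in; it is judged then, once.
The state is a dict: "clock": time; "joint_pos": joint angles; "joint_velocities": joint speeds; "tau": joint torques, N m; "tcp_pos": TCP position; "ee_rot": TCP orientation; "ft_force": force on the tool from outside, world axes, zero at the start; "moment": the same for the moment, N m; "grip_width": finger opening in m; "grasp_force": force on a finger pad.
Only numpy, scipy, OpenCV 4.12 (cv2) and the standard library are available. Lean on these libraries where they do the work, as an engineer would, in place of code of your own. Each camera call takes 0.05 s, during which the arm holds its last target. There are 200 camera calls.

TASK

Finish packing the dolls' house kit tray. First set the gabled dormer upright and flat on the floor of the wide middle bay, its ridge running the bay's long way; only then stand the tall turned post upright on the floor of the empty end bay next to it, because once it stands there it is in the way of the dormer. Let go of both, and leave the short post standing where it is.

Things in the scene. Friction and masses are not known exactly. Their poses are not given: they have to be found in the camera images.
- tray: Low plywood kit tray, fixed, 104 (x) x 196 (y) x 16 mm high. Origin: centre of underside, z up. Floor 6 mm thick; walls 5 mm thick, 10 mm above the floor. Three bays along y, each 94 mm long in x, centred at x=0: narrow one at -y (full of flat panels, none above the walls); wide middle bay (74 mm in y, centre y=-11 mm) for the dormer; empty end bay (62 mm in y, centre y=+62 mm) for the tall post.
- dormer: Bare wooden dolls' house dormer, like a tiny gabled house: 64 (x, along the ridge) x 44 mm (y), upright side walls 42 mm high, 45 degree roof above them, ridge at 64 mm; dark window with white bars in the -x end. About 90 g, stands upright. Origin: centre of underside, z up. Grip across the side walls (44 mm, along y); either way round will do.
- tall_post: Bare turned wooden post standing upright, 130 mm tall, about 60 g: square foot 36 x 36 x 12 mm, slim turned shaft, plain round neck 22 mm in diameter from 75 to 115 mm above the underside (grip here), narrower finial on top. Origin: centre of underside, z up along the post. Any yaw will do.
- short_post: A post of the same pattern but only 68 mm tall, same 36 mm square foot, standing upright on the table near the others. Not part of this kit: leave it alone. Origin: centre of underside, z up.

How it is judged:
On the way, in this order (a step that is already met when the one before it is completed fails the run):
1. the dormer stands flat in the middle bay, ridge along the bay, let go (x of dormer in the frame of tray between -0.02 and 0.02 m and y of dormer in the frame of tray between -0.03 and 0.008 m and z of dormer in the frame of tray between 0.003 and 0.01 m and angle between dormer's own z axis and vertical below 0.1 rad and angle between the x axis of dormer and the x axis of tray, either way round below 0.3 rad and contact force between the fingers and dormer below 0.1 N and linear speed of dormer below 0.03 m/s), for 0.2 s.
2. then the tall post stands upright in the end bay, let go (x of tall_post in the frame of tray between -0.032 and 0.032 m and y of tall_post in the frame of tray between 0.045 and 0.079 m and z of tall_post in the frame of tray between 0.003 and 0.01 m and angle between tall_post's own z axis and vertical below 0.1 rad and contact force between the fingers and tall_post below 0.1 N and linear speed of tall_post below 0.03 m/s), for 0.2 s.
At the end, for the whole second after the job is handed in: Both upright (6 deg) on the tray floor, released, at rest. Dormer in the middle bay: ridge along tray x within 17 deg, centre within 19 mm of the bay centre in tray x and y. Tall post in the end bay: axis within 17 mm (tray y) and 32 mm (tray x) of its centre. Short post not moved 40 mm or toppled (x of dormer in the frame of tray between -0.02 and 0.02 m and y of dormer in the frame of tray between -0.03 and 0.008 m and z of dormer in the frame of tray between 0.003 and 0.01 m and angle between each of dormer, tall_post's own z axis and vertical below 0.1 rad and angle between the x axis of dormer and the x axis of tray, either way round below 0.3 rad and x of tall_post in the frame of tray between -0.032 and 0.032 m and y of tall_post in the frame of tray between 0.045 and 0.079 m and z of tall_post in the frame of tray between 0.003 and 0.01 m and linear speed of each of dormer, tall_post below 0.03 m/s); the robot touches nothing.
It fails at once if the short post is knocked over or moved by more than 40 mm (distance of short_post from where it was at the start of the episode above 0.04 m or angle between short_post's own z axis and vertical above 0.5 rad).
It also fails if it takes over 67 s, if anything falls off the work surface, if the arm or the gripper's body presses on something with over 40 N, if the wrist force passes 120 N, or if a joint passes its speed limit or range.

## Working session

There is one attempt and no reset: what is moved stays moved. The work goes in short steps, Python scripts to look and compute and a shell command to move; the robot and the scene stay as the last step left them, time stands still between calls to the robot, and variables do not carry over. Pictures are saved under pics/ and viewed, at most 10 in all, crops included, and the job is handed in when it is done.

```bash
ls; mkdir -p pics
python3 - <<'E'
from bench import robot
import cv2,numpy as np
for n in("scene","top"):
    c=robot.read_camera(n); cv2.imwrite(f"pics/{n}0.png",c["pixels"][:,:,::-1]); np.savez(f"{n}0.npz",**{k:np.array(v) for k,v in c.items()})
    print(n,np.round(c["intrinsics"],1).tolist(),np.round(c["extrinsics"],3).tolist(),(c["depth"]>0).mean())
s=robot.get_state();print(s)
E
```

```text
pics
scene [[541.8, 0.0, 322.2], [0.0, 541.8, 244.0], [0.0, 0.0, 1.0]] [[-0.739, 0.422, -0.526, 0.955], [0.674, 0.455, -0.582, 0.471], [-0.006, -0.784, -0.621, 0.549], [0.0, 0.0, 0.0, 1.0]] 0.9959114583333334
top [[493.6, 0.0, 313.4], [0.0, 493.6, 245.2], [0.0, 0.0, 1.0]] [[0.084, -0.966, 0.243, 0.346], [-0.996, -0.082, 0.02, 0.003], [0.001, -0.244, -0.97, 0.887], [0.0, 0.0, 0.0, 1.0]] 0.9961751302083334
{'clock': 0.1, 'joint_pos': array([ 9.92996901e-01,  2.76599212e-01,  1.50595976e+00, -3.81790553e-06,
        1.36071783e+00, -1.21035309e-01]), 'joint_velocities': array([-6.81878952e-05,  3.98770760e-04, -5.25179526e-03,  9.49023391e-04,
       -8.36259695e-04, -1.63853135e-03]), 'tau': array([ 6.92891444e-04, -4.17693830e+01, -2.46405065e+01, -5.10343341e-06,
        5.85298476e-03,  1.09282473e-05]), 'tcp_pos': array([0.25338006, 0.51566455, 0.23050638]), 'ee_rot': array([-2.86529989e-04,  2.26401421e-01,  9.74033720e-01, -7.91826933e-04]), 'ft_force': array([-0.86995278, -0.02468535,  0.09920236]), 'moment': array([-0.01214907, -0.01857645,  0.0263695 ]), 'grasp_force': 0.0, 'grip_width': 0.08568099958444418}
```

View pics/top0.png

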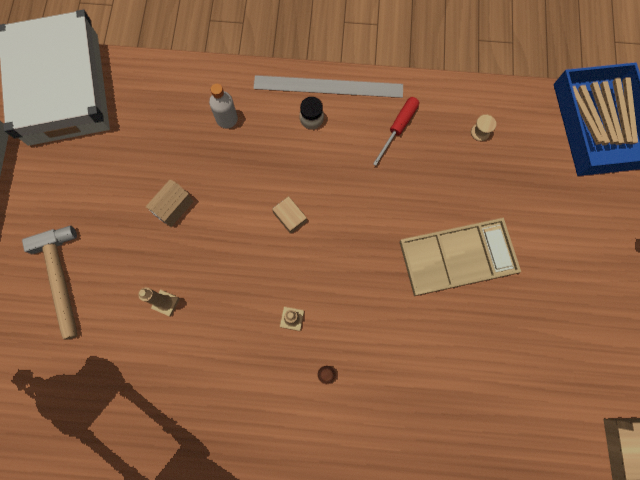

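View pics/scene0.png

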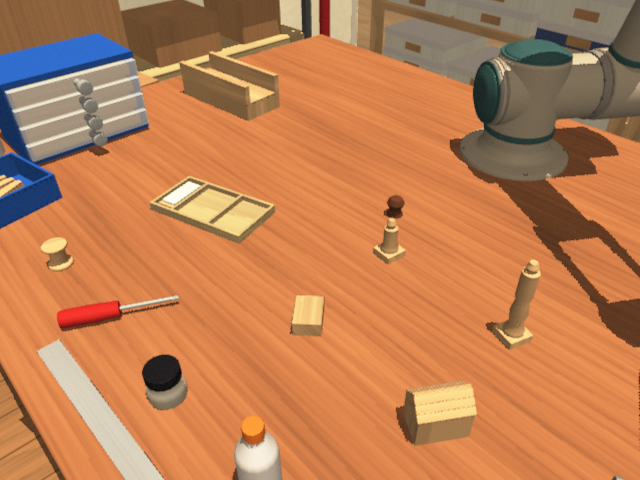

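The top view shows the tray at about (460,257), with the white panel in its narrow bay at (497,250), so the empty end bay is at (428,265). The dormer is at (168,202), the tall post's foot at (164,303) and the short post at (291,319). The small block at (290,214) is a distractor. Next I'll measure these with depth.

```bash
cat > h.py <<'E'
import numpy as np,cv2
from bench import robot
def pts(c):
    d=np.asarray(c["depth"]);K=np.asarray(c["intrinsics"]);E=np.asarray(c["extrinsics"])
    v,u=np.mgrid[:480,:640]
    p=np.stack([(u-K[0,2])/K[0,0]*d,(v-K[1,2])/K[1,1]*d,d],-1)
    return p@E[:3,:3].T+E[:3,3]
def proj(c,w):
    E=np.asarray(c["extrinsics"]);K=np.asarray(c["intrinsics"])
    q=K@(E[:3,:3].T@(np.asarray(w)-E[:3,3])); return q[:2]/q[2]
def rect(P):
    (cx,cy),(w,h),a=cv2.minAreaRect((P[:,:2]*1000).astype(np.float32))
    if w<h: w,h,a=h,w,a+90
    return np.round([cx,cy,w,h,(a+90)%180-90],1)  # mm, angle of long side
def blob(P,c,r,z0,z1):
    m=(np.hypot(P[...,0]-c[0],P[...,1]-c[1])<r)&(P[...,2]>z0)&(P[...,2]<z1)
    m=cv2.morphologyEx(m.astype(np.uint8),cv2.MORPH_OPEN,np.ones((2,2)))>0
    return P[m]
E
python3 - <<'E'
from h import *
T=dict(np.load("top0.npz"));S=dict(np.load("scene0.npz"))
PT,PS=pts(T),pts(S)
for n,(u,v) in dict(dormer=(168,200),tallfoot=(166,305),talltop=(145,294),short=(291,317),tray=(465,255),endbay=(428,265),panel=(497,250),block=(290,212),table=(350,300)).items(): print(n,PT[v,u].round(3))
for nm,P in(("top",PT),("scene",PS)):
    print(nm)
    d=blob(P,PT[200,168],.06,.008,.08);print("dormer",rect(d),d[:,2].max())
    d=blob(P,PT[200,168],.06,.055,.08);print("ridge",rect(d),len(d))
    d=blob(P,PT[255,465],.15,.011,.022);print("tray",rect(d),len(d))
    f=PT[305,166]
    for z0,z1 in((.006,.016),(.02,.07),(.075,.115),(.118,.14)):
        d=blob(P,f,.04,z0,z1)
        if len(d)>3: print("tall",z0,rect(d),d.mean(0).round(4),len(d))
    d=blob(P,PT[317,291],.04,.008,.09);print("short",rect(d),d[:,2].max())
E
```

```text
dormer [0.613 0.283 0.058]
tallfoot [0.432 0.268 0.024]
talltop [0.436 0.27  0.13 ]
short [0.426 0.046 0.068]
tray [ 0.572 -0.259  0.002]
endbay [ 0.547 -0.19   0.007]
panel [ 0.583 -0.313  0.014]
block [0.621 0.068 0.021]
table [ 0.472 -0.054  0.   ]
top
dormer [506.8 147.7 427.8  72.4  51.6] 0.8865630250576921
ridge [494.5 159.4 432.6  66.2  46.3] 369
tray [ 513.8 -155.7  440.2  140.   -60.9] 2071
tall 0.006 [436.6 275.9  38.5  36.1  72.1] [0.4343 0.2683 0.0102] 199
tall 0.02 [433.6 273.3  27.2  17.1 -39.3] [0.434  0.2685 0.0366] 146
tall 0.075 [401.2 154.1 322.2  21.3  73.6] [0.4337 0.2666 0.0941] 120
tall 0.118 [436.1 273.5  14.   11.6  -5.6] [0.4358 0.2727 0.1251] 83
short [427.6  45.9  35.5  35.4  83.8] 0.07073384482692413
scene
dormer [761.  350.7 450.2  77.7  22.1] 0.548590998769726
ridge [760.3 354.1 450.4  61.3  23.3] 879
tray [692.8  85.1 910.4 207.5  68.7] 1618
tall 0.006 [692.9 360.3 567.1  49.5  18. ] [0.4483 0.2821 0.0117] 361
tall 0.02 [664.7 357.3 623.2  23.9  19.3] [0.4445 0.2803 0.0426] 530
tall 0.075 [633.6 346.6 689.2  21.5  19.5] [0.443  0.2796 0.0927] 485
tall 0.118 [361.  254.6 179.8  13.9  16.1] [0.4339 0.276  0.1185] 141
short [660.6 222.4 769.6  49.   36.6] 0.548590998769726
```

```bash
sed -i 's/np.ones((2,2))/np.ones((3,3))/' h.py
python3 - <<'E'
from h import *
T=dict(np.load("top0.npz"));S=dict(np.load("scene0.npz"))
PT,PS=pts(T),pts(S)
for nm,P in(("top",PT),("scene",PS)):
    print(nm)
    d=blob(P,PT[200,168],.06,.008,.08);print("dormer",rect(d),d[:,2].max())
    d=blob(P,PT[200,168],.06,.044,.08);print("roof",rect(d),len(d))
    d=blob(P,PT[200,168],.06,.057,.08);print("ridge",rect(d),len(d))
    d=blob(P,PT[255,465],.15,.005,.022);print("tray",rect(d),len(d))
    f=PT[305,166]
    for z0,z1 in((.006,.016),(.075,.115),(.118,.14)):
        d=blob(P,f,.04,z0,z1)
        if len(d)>3: print("tall",z0,rect(d),d.mean(0).round(4),len(d))
    d=blob(P,PT[317,291],.04,.008,.09);print("short",rect(d),d[:,2].max())
E
```

```text
top
dormer [617.3 290.2  67.2  46.6 -32.3] 0.06585518734271434
roof [617.9 289.9  66.   43.  -32.4] 803
ridge [618.1 290.7  65.6  18.3 -32.3] 303
tray [ 567.1 -245.9  197.9  104.7  -72.8] 3570
tall 0.006 [437.3 274.5  36.1  35.9  72.4] [0.4353 0.2682 0.0116] 162
tall 0.075 [436.6 268.8  21.7   9.6  -7.9] [0.4347 0.2671 0.0958] 110
tall 0.118 [437.4 275.   14.2  13.8 -77.8] [0.4369 0.2738 0.127 ] 83
short [429.   47.5  36.3  35.9  -6.3] 0.07073384482692413
scene
dormer [619.5 291.6  66.7  46.8 -32.3] 0.06485951074400503
roof [619.5 291.7  66.7  43.2 -32.2] 1973
ridge [619.4 291.5  66.9  16.9 -34.3] 699
tray [ 568.4 -244.4  199.3  108.6  -73.2] 2573
tall 0.006 [439.7 276.   39.5  36.5  75.5] [0.4471 0.2801 0.0109] 357
tall 0.075 [444.  277.9  21.7  13.8 -71.4] [0.4464 0.2792 0.0959] 475
tall 0.118 [440.3 277.4  15.1  13.2 -31.7] [0.4419 0.2774 0.1257] 137
short [430.7  48.6  37.3  36.8  83.3] 0.06897706887195121
```

```bash
python3 -m creep '[{"x":-0.1,"yaw":0.03},{"x":-0.25,"yaw":0.07},{"x":-0.4,"yaw":0.1},{"x":-0.55,"yaw":0.136},{"x":-0.7,"yaw":0.136},{"x":-0.85,"yaw":0.136},{"x":-0.95,"yaw":0.136},{"x":-1.0,"yaw":0.136}]' -1
cat > go.py <<'E'
# distance to a world target (x,y,z, direction in deg of the tool's y, mod 180) in move units
import sys; from h import *
from scipy.spatial.transform import Rotation as R
s=robot.get_state(); q=s["ee_rot"]; M=R.from_quat(np.r_[q[1:],q[0]]).as_matrix()
t=list(map(float,sys.argv[1:])); d=M.T@(np.array(t[:3])-s["tcp_pos"])
a=np.degrees(np.arctan2(M[1,1],M[0,1])); w=(t[3]-a+90)%180-90
print("tcp",s["tcp_pos"].round(4),"ydir",a.round(1),"shift",(d*10).round(3),"yaw",round(-w/45,3),"j6",s["joint_pos"][5].round(2),"t",s["clock"],"tilt",M[2,2].round(4))
E
python3 go.py 0.6185 0.291 0.11 57.7
```

```text
tcp [0.2534 0.5157 0.2305] ydir 63.8 shift [-4.268 -0.404  1.205] yaw 0.136 j6 -0.12 t 0.1 tilt -1.0validation failed for argument at $[0]...
```

```bash
python3 -m creep '[{"x":-0.1,"y":0,"z":0,"yaw":0.03},{"x":-0.25,"y":0,"z":0,"yaw":0.07},{"x":-0.4,"y":0,"z":0,"yaw":0.1},{"x":-0.55,"y":0,"z":0,"yaw":0.136},{"x":-0.7,"y":0,"z":0,"yaw":0.136},{"x":-0.85,"y":0,"z":0,"yaw":0.136},{"x":-0.95,"y":0,"z":0,"yaw":0.136},{"x":-1.0,"y":0,"z":0,"yaw":0.136}]' -1; 
python3 go.py 0.6185 0.291 0.11 57.7
```

```text
clock: 0.9
tcp_pos: [0.3446, 0.4713, 0.2313]
ee_rot: [0.0, 0.279, 0.96, 0.0]
ft_force: [0.6, -0.0, -0.3]
grip_width: 0.0854
grasp_force: 0.0
tcp [0.3446 0.4713 0.2313] ydir 57.6 shift [-3.278 -0.057  1.213] yaw -0.002 j6 -0.19 t 0.9 tilt -1.0
```

Behaves as expected; on to above the dormer.

```bash
for i in 1 2; do :; done
python3 -m creep '[{"x":-0.15,"y":0,"z":0,"yaw":0},{"x":-0.3,"y":0,"z":0,"yaw":0},{"x":-0.45,"y":0,"z":0,"yaw":0},{"x":-0.6,"y":0,"z":0,"yaw":0},{"x":-0.75,"y":0,"z":0,"yaw":0},{"x":-0.9,"y":0,"z":0,"yaw":0},{"x":-1.0,"y":0,"z":0,"yaw":0},{"x":-1.0,"y":0,"z":0,"yaw":0}]' >/dev/null
python3 -m creep '[{"x":-0.15,"y":0,"z":0,"yaw":0},{"x":-0.3,"y":0,"z":0,"yaw":0},{"x":-0.45,"y":0,"z":0,"yaw":0},{"x":-0.6,"y":0,"z":0,"yaw":0},{"x":-0.75,"y":0,"z":0,"yaw":0},{"x":-0.9,"y":0,"z":0,"yaw":0},{"x":-1.0,"y":0,"z":0,"yaw":0},{"x":-1.0,"y":0,"z":0,"yaw":0}]' >/dev/null
python3 -m creep '[{"x":-0.15,"y":0,"z":0.1,"yaw":0},{"x":-0.3,"y":0,"z":0.25,"yaw":0},{"x":-0.45,"y":0,"z":0.4,"yaw":0},{"x":-0.6,"y":0,"z":0.55,"yaw":0},{"x":-0.75,"y":0,"z":0.7,"yaw":0},{"x":-0.9,"y":0,"z":0.85,"yaw":0},{"x":-1.0,"y":0,"z":1.0,"yaw":0},{"x":-1.0,"y":0,"z":1.0,"yaw":0}]' >/dev/null
python3 -m creep '[{"x":-0.1,"y":-0.02,"z":0,"yaw":0},{"x":-0.2,"y":-0.04,"z":0,"yaw":0},{"x":-0.28,"y":-0.06,"z":0,"yaw":0},{"x":-0.28,"y":-0.06,"z":0,"yaw":0},{"x":-0.28,"y":-0.06,"z":0,"yaw":0},{"x":-0.28,"y":-0.06,"z":0,"yaw":0},{"x":-0.28,"y":-0.06,"z":0,"yaw":0},{"x":-0.28,"y":-0.06,"z":0,"yaw":0}]'
python3 go.py 0.6185 0.291 0.016 57.7
python3 - <<'E'
from h import *
c=robot.read_camera("scene");cv2.imwrite("pics/s1.png",c["pixels"][200:,300:,::-1])
E
```

```text
clock: 4.1
tcp_pos: [0.6172, 0.2919, 0.1314]
ee_rot: [-0.0, 0.278, 0.961, 0.0]
ft_force: [0.1, 0.8, 0.8]
grip_width: 0.0854
grasp_force: 0.0
tcp [0.6172 0.2919 0.1314] ydir 57.7 shift [-1.600e-02 -1.000e-03  1.154e+00] yaw 0.001 j6 -0.67 t 4.1 tilt -1.0
```

View pics/s1.png

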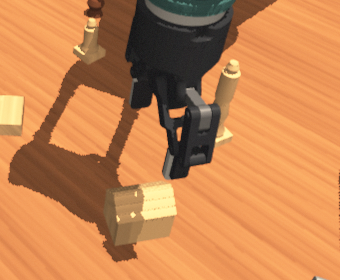

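The crop shows the open gripper just above and behind the dormer (crop (140,212)), lined up with it; the tall post at (225,100) is clear. I'll descend and close.

```bash
python3 -m creep '[{"x":0,"y":0,"z":0.1,"yaw":0},{"x":-0.02,"y":0,"z":0.2,"yaw":0},{"x":-0.02,"y":0,"z":0.3,"yaw":0},{"x":-0.02,"y":0,"z":0.4,"yaw":0},{"x":-0.02,"y":0,"z":0.5,"yaw":0},{"x":-0.02,"y":0,"z":0.6,"yaw":0},{"x":-0.02,"y":0,"z":0.65,"yaw":0},{"x":-0.02,"y":0,"z":0.65,"yaw":0}]'
python3 -m creep '[{"x":0,"y":0,"z":0.1,"yaw":0},{"x":0,"y":0,"z":0.2,"yaw":0},{"x":0,"y":0,"z":0.3,"yaw":0},{"x":0,"y":0,"z":0.4,"yaw":0},{"x":0,"y":0,"z":0.45,"yaw":0},{"x":0,"y":0,"z":0.5,"yaw":0},{"x":0,"y":0,"z":0.5,"yaw":0},{"x":0,"y":0,"z":0.5,"yaw":0}]'
python3 -m creep '[{"x":0,"y":0,"z":0,"yaw":0},{"x":0,"y":0,"z":0,"yaw":0},{"x":0,"y":0,"z":0,"yaw":0},{"x":0,"y":0,"z":0,"yaw":0},{"x":0,"y":0,"z":0,"yaw":0},{"x":0,"y":0,"z":0,"yaw":0},{"x":0,"y":0,"z":0,"yaw":0},{"x":0,"y":0,"z":0,"yaw":0}]' 1
python3 go.py 0.5707 -0.256 0.1 107
```

```text
clock: 4.95
tcp_pos: [0.6186, 0.2904, 0.0651]
ee_rot: [-0.001, 0.278, 0.961, -0.001]
ft_force: [-0.6, 0.2, 0.1]
grip_width: 0.0853
grasp_force: 0.0
clock: 5.75
tcp_pos: [0.6193, 0.2907, 0.0165]
ee_rot: [0.0, 0.278, 0.961, 0.0]
ft_force: [-0.9, -0.2, -0.5]
grip_width: 0.0854
grasp_force: 0.0
clock: 6.55
tcp_pos: [0.6196, 0.2908, 0.017]
ee_rot: [0.001, 0.278, 0.961, 0.0]
ft_force: [0.8, 0.8, 4.6]
grip_width: 0.043
grasp_force: 63.7
tcp [0.6196 0.2908 0.017 ] ydir 57.7 shift [-2.508 -4.883 -0.834] yaw -1.095 j6 -0.67 t 6.55 tilt -1.0
```

```bash
python3 -m creep '[{"x":0,"y":0,"z":-0.05,"yaw":0},{"x":0,"y":0,"z":-0.15,"yaw":0},{"x":0,"y":0,"z":-0.3,"yaw":0},{"x":0,"y":0,"z":-0.5,"yaw":0},{"x":0,"y":0,"z":-0.7,"yaw":0},{"x":0,"y":0,"z":-0.85,"yaw":0},{"x":0,"y":0,"z":-0.95,"yaw":0},{"x":0,"y":0,"z":-1.0,"yaw":0}]'
python3 -m creep '[{"x":0,"y":0,"z":0,"yaw":-0.1},{"x":0,"y":0,"z":0,"yaw":-0.27},{"x":0,"y":0,"z":0,"yaw":-0.45},{"x":0,"y":0,"z":0,"yaw":-0.63},{"x":0,"y":0,"z":0,"yaw":-0.8},{"x":0,"y":0,"z":0,"yaw":-0.95},{"x":0,"y":0,"z":0,"yaw":-1.0},{"x":0,"y":0,"z":0,"yaw":-1.0}]' >/dev/null
python3 -m creep '[{"x":0,"y":0,"z":0,"yaw":-0.05},{"x":0,"y":0,"z":0,"yaw":-0.095},{"x":0,"y":0,"z":0,"yaw":-0.095},{"x":0,"y":0,"z":0,"yaw":-0.095},{"x":0,"y":0,"z":0,"yaw":-0.095},{"x":0,"y":0,"z":0,"yaw":-0.095},{"x":0,"y":0,"z":0,"yaw":-0.095},{"x":0,"y":0,"z":0,"yaw":-0.095}]'
python3 go.py 0.5707 -0.256 0.1 107
```

```text
clock: 7.35
tcp_pos: [0.6196, 0.2908, 0.1181]
ee_rot: [0.001, 0.278, 0.961, 0.001]
ft_force: [0.4, -0.2, -1.1]
grip_width: 0.043
grasp_force: 63.0
clock: 8.95
tcp_pos: [0.6191, 0.2906, 0.1163]
ee_rot: [0.0, -0.148, 0.989, 0.0]
ft_force: [-0.4, 0.2, -1.2]
grip_width: 0.0429
grasp_force: 63.0
tcp [0.6191 0.2906 0.1163] ydir 107.0 shift [ 2.059 -5.087  0.163] yaw -0.001 j6 -1.53 t 8.95 tilt -1.0
```

```bash
python3 -m creep '[{"x":0.05,"y":-0.12,"z":0,"yaw":0},{"x":0.1,"y":-0.27,"z":0,"yaw":0},{"x":0.16,"y":-0.42,"z":0,"yaw":0},{"x":0.22,"y":-0.57,"z":0,"yaw":0},{"x":0.28,"y":-0.72,"z":0,"yaw":0},{"x":0.35,"y":-0.87,"z":0,"yaw":0},{"x":0.4,"y":-1.0,"z":0,"yaw":0},{"x":0.4,"y":-1.0,"z":0,"yaw":0}]' >/dev/null
python3 -m creep '[{"x":0.05,"y":-0.12,"z":0,"yaw":0},{"x":0.1,"y":-0.27,"z":0,"yaw":0},{"x":0.16,"y":-0.42,"z":0,"yaw":0},{"x":0.22,"y":-0.57,"z":0,"yaw":0},{"x":0.28,"y":-0.72,"z":0,"yaw":0},{"x":0.35,"y":-0.87,"z":0,"yaw":0},{"x":0.4,"y":-1.0,"z":0,"yaw":0},{"x":0.4,"y":-1.0,"z":0,"yaw":0}]' >/dev/null
python3 -m creep '[{"x":0.05,"y":-0.12,"z":0,"yaw":0},{"x":0.1,"y":-0.27,"z":0,"yaw":0},{"x":0.16,"y":-0.42,"z":0,"yaw":0},{"x":0.22,"y":-0.57,"z":0,"yaw":0},{"x":0.28,"y":-0.72,"z":0,"yaw":0},{"x":0.35,"y":-0.87,"z":0,"yaw":0},{"x":0.4,"y":-1.0,"z":0,"yaw":0},{"x":0.4,"y":-1.0,"z":0,"yaw":0}]' >/dev/null
python3 -m creep '[{"x":0.05,"y":-0.12,"z":0,"yaw":0},{"x":0.1,"y":-0.27,"z":0,"yaw":0},{"x":0.16,"y":-0.42,"z":0,"yaw":0},{"x":0.22,"y":-0.57,"z":0,"yaw":0},{"x":0.28,"y":-0.72,"z":0,"yaw":0},{"x":0.35,"y":-0.87,"z":0,"yaw":0},{"x":0.4,"y":-1.0,"z":0,"yaw":0},{"x":0.4,"y":-1.0,"z":0,"yaw":0}]' >/dev/null
python3 -m creep '[{"x":0.05,"y":-0.12,"z":0.04,"yaw":0},{"x":0.1,"y":-0.27,"z":0.08,"yaw":0},{"x":0.16,"y":-0.42,"z":0.12,"yaw":0},{"x":0.22,"y":-0.57,"z":0.16,"yaw":0},{"x":0.28,"y":-0.72,"z":0.16,"yaw":0},{"x":0.35,"y":-0.87,"z":0.16,"yaw":0},{"x":0.45,"y":-1.07,"z":0.16,"yaw":0},{"x":0.45,"y":-1.0,"z":0.16,"yaw":0}]'
python3 go.py 0.5707 -0.256 0.024 107
python3 - <<'E'
from h import *
for n in("scene","top"):
    c=robot.read_camera(n);P=pts(c);cv2.imwrite(f"pics/{n}2.png",c["pixels"][:,:,::-1])
    b=blob(P,(.571,-.256),.045,.06,.135)  # dormer + fingers region
    d=blob(P,(.5675,-.2455),.14,.006,.02); print(n,"tray",rect(d),len(d))
E
python3 -c "
import cv2,numpy as np
a=cv2.imread('pics/scene2.png')[60:360,60:400];b=cv2.imread('pics/top2.png')[110:410,300:640]
cv2.imwrite('pics/c2.png',np.hstack([a,b]))"
```

```text
tcp [ 0.5829 -0.141   0.1163] ydir 106.8 shift [ 0.451 -1.064  0.924] yaw -0.003 j6 -2.22 t 12.15 tilt -1.0
scene tray [ 568.5 -244.6  199.5  108.1  -72.8] 2121
top tray [ 630.8 -312.    32.5   21.3  -73. ] 132refused, shift out of range in row 7
```

View pics/c2.png

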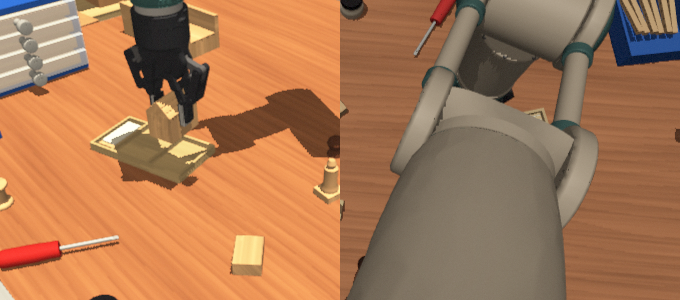

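The scene half shows the dormer held upright over the tray near (170,120); the arm blocks the top view. My last call was refused because a row exceeded 1, so I'll finish the approach in two smaller calls.

```bash
python3 -m creep '[{"x":0.05,"y":-0.12,"z":0.04,"yaw":0},{"x":0.1,"y":-0.27,"z":0.08,"yaw":0},{"x":0.16,"y":-0.42,"z":0.12,"yaw":0},{"x":0.22,"y":-0.57,"z":0.16,"yaw":0},{"x":0.28,"y":-0.72,"z":0.16,"yaw":0},{"x":0.35,"y":-0.87,"z":0.16,"yaw":0},{"x":0.45,"y":-1.0,"z":0.16,"yaw":0},{"x":0.45,"y":-1.0,"z":0.16,"yaw":0}]'
python3 -m creep '[{"x":0,"y":-0.03,"z":0.05,"yaw":0},{"x":0,"y":-0.06,"z":0.15,"yaw":0},{"x":0,"y":-0.06,"z":0.25,"yaw":0},{"x":0,"y":-0.06,"z":0.33,"yaw":0},{"x":0,"y":-0.06,"z":0.4,"yaw":0},{"x":0,"y":-0.06,"z":0.4,"yaw":0},{"x":0,"y":-0.06,"z":0.4,"yaw":0},{"x":0,"y":-0.06,"z":0.4,"yaw":0}]'
python3 go.py 0.5707 -0.256 0.024 107
python3 - <<'E'
from h import *
c=robot.read_camera("scene");cv2.imwrite("pics/s3.png",cv2.resize(c["pixels"][130:290,120:320,::-1],None,fx=3,fy=3))
E
```

```text
clock: 13.05
tcp_pos: [0.5684, -0.2502, 0.1004]
ee_rot: [-0.0, -0.146, 0.989, -0.001]
ft_force: [0.2, 0.6, -1.7]
grip_width: 0.0427
grasp_force: 63.0
clock: 13.85
tcp_pos: [0.5713, -0.2533, 0.0607]
ee_rot: [0.0, -0.148, 0.989, -0.0]
ft_force: [0.3, 0.0, -1.1]
grip_width: 0.043
grasp_force: 63.0
tcp [ 0.5713 -0.2533  0.0607] ydir 107.0 shift [ 0.014 -0.024  0.367] yaw -0.0 j6 -2.4 t 13.85 tilt -1.0
```

View pics/s3.png

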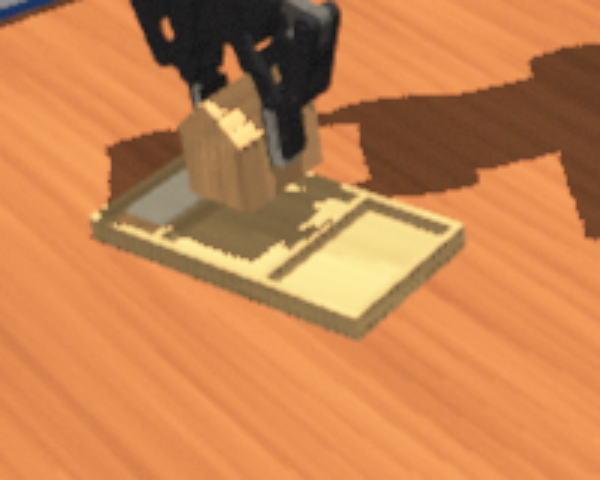

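The dormer hangs upright above the middle bay (picture (245,160)), with its ridge along the bay and the end bay free at (370,260). I'll lower it and release with a partial opening.

```bash
python3 -m creep '[{"x":0.01,"y":-0.02,"z":0.07,"yaw":0},{"x":0.01,"y":-0.02,"z":0.14,"yaw":0},{"x":0.01,"y":-0.02,"z":0.21,"yaw":0},{"x":0.01,"y":-0.02,"z":0.27,"yaw":0},{"x":0.01,"y":-0.02,"z":0.32,"yaw":0},{"x":0.01,"y":-0.02,"z":0.35,"yaw":0},{"x":0.01,"y":-0.02,"z":0.36,"yaw":0},{"x":0.01,"y":-0.02,"z":0.37,"yaw":0}]'
python3 go.py 0.5707 -0.256 0.023 107
```

```text
clock: 14.7
tcp_pos: [0.5707, -0.2554, 0.0233]
ee_rot: [0.0, -0.148, 0.989, -0.0]
ft_force: [-0.8, -0.9, -0.8]
grip_width: 0.0434
grasp_force: 63.0
tcp [ 0.5707 -0.2554  0.0233] ydir 107.0 shift [ 0.001 -0.005  0.003] yaw -0.0 j6 -2.4 t 14.7 tilt -1.0
```

```bash
python3 -m creep '[{"x":0,"y":0,"z":0.005,"yaw":0},{"x":0,"y":0,"z":0.005,"yaw":0},{"x":0,"y":0,"z":0.005,"yaw":0},{"x":0,"y":0,"z":0.005,"yaw":0},{"x":0,"y":0,"z":0.005,"yaw":0},{"x":0,"y":0,"z":0.005,"yaw":0},{"x":0,"y":0,"z":0.005,"yaw":0},{"x":0,"y":0,"z":0.005,"yaw":0}]' -0.5
python3 -m creep '[{"x":0,"y":0,"z":-0.05,"yaw":0},{"x":0,"y":0,"z":-0.15,"yaw":0},{"x":0,"y":0,"z":-0.3,"yaw":0},{"x":0,"y":0,"z":-0.45,"yaw":0},{"x":0,"y":0,"z":-0.6,"yaw":0},{"x":0,"y":0,"z":-0.75,"yaw":0},{"x":0,"y":0,"z":-0.9,"yaw":0},{"x":0,"y":0,"z":-1.0,"yaw":0}]'
python3 -m creep '[{"x":0,"y":0.1,"z":-0.1,"yaw":0},{"x":0,"y":0.25,"z":-0.2,"yaw":0},{"x":0,"y":0.4,"z":-0.3,"yaw":0},{"x":0,"y":0.55,"z":-0.3,"yaw":0},{"x":0,"y":0.7,"z":-0.3,"yaw":0},{"x":0,"y":0.85,"z":-0.3,"yaw":0},{"x":0,"y":0.95,"z":-0.3,"yaw":0},{"x":0,"y":1.0,"z":-0.3,"yaw":0}]' -1
python3 go.py 0.439 0.275 0.17 107
python3 - <<'E'
from h import *
c=robot.read_camera("scene");P=pts(c);cv2.imwrite("pics/s4.png",cv2.resize(c["pixels"][130:290,120:320,::-1],None,fx=3,fy=3))
d=blob(P,(.5707,-.256),.05,.024,.08);print("dormer",rect(d),d[:,2].max())
E
```

```text
clock: 15.5
tcp_pos: [0.5705, -0.2554, 0.0228]
ee_rot: [0.0, -0.148, 0.989, 0.0]
ft_force: [0.1, -0.6, 0.6]
grip_width: 0.0639
grasp_force: 0.0
clock: 16.3
tcp_pos: [0.5712, -0.2558, 0.125]
ee_rot: [0.001, -0.148, 0.989, -0.001]
ft_force: [0.0, 0.2, -0.1]
grip_width: 0.0642
grasp_force: 0.0
clock: 17.1
tcp_pos: [0.5406, -0.1584, 0.1524]
ee_rot: [-0.0, -0.148, 0.989, 0.0]
ft_force: [-0.5, -0.7, 0.6]
grip_width: 0.0852
grasp_force: 0.0
tcp [ 0.5406 -0.1584  0.1524] ydir 107.0 shift [-0.298  4.441 -0.172] yaw 0.001 j6 -2.28 t 17.1 tilt -1.0
dormer [ 569.7 -254.4   69.1   47.1   16.7] 0.07011068295801676
```

View pics/s4.png

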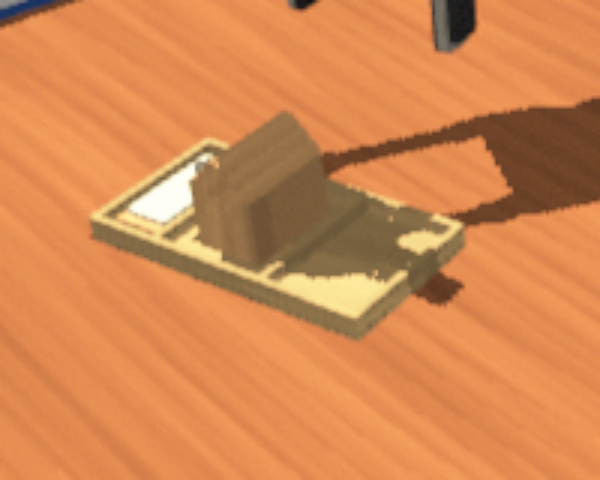

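The dormer stands upright and flat in the middle bay (picture (265,190)), with its centre 1–2 mm from the target and the ridge at 16.7°. Next is the tall post: I'll turn the tool 90° so the fingers close along tray x, clear of the dormer.

```bash
python3 -m creep '[{"x":0,"y":0.1,"z":-0.05,"yaw":0.08},{"x":0,"y":0.25,"z":-0.1,"yaw":0.22},{"x":0,"y":0.4,"z":-0.2,"yaw":0.37},{"x":0,"y":0.55,"z":-0.3,"yaw":0.52},{"x":0,"y":0.7,"z":-0.4,"yaw":0.67},{"x":0,"y":0.85,"z":-0.4,"yaw":0.82},{"x":0,"y":0.95,"z":-0.4,"yaw":0.95},{"x":0,"y":1.0,"z":-0.4,"yaw":1.0}]' >/dev/null
python3 -m creep '[{"x":0,"y":0,"z":0,"yaw":0.1},{"x":0,"y":0,"z":0,"yaw":0.25},{"x":0,"y":0,"z":0,"yaw":0.4},{"x":0,"y":0,"z":0,"yaw":0.55},{"x":0,"y":0,"z":0,"yaw":0.7},{"x":0,"y":0,"z":0,"yaw":0.85},{"x":0,"y":0,"z":0,"yaw":0.95},{"x":0,"y":0,"z":0,"yaw":1.0}]' 
python3 go.py 0.439 0.275 0.19 17
python3 - <<'E'
from h import *
for n in("scene","top"):
    P=pts(robot.read_camera(n)); 
    d=blob(P,(.439,.275),.035,.006,.14); print(n,rect(d),len(d),d[:,2].max())
E
```

```text
clock: 18.75
tcp_pos: [0.5124, -0.0647, 0.1926]
ee_rot: [0.0, 0.596, 0.803, -0.0]
ft_force: [-1.1, 0.0, 0.5]
grip_width: 0.0853
grasp_force: 0.0
tcp [ 0.5124 -0.0647  0.1926] ydir 16.8 shift [3.464 0.28  0.025] yaw -0.004 j6 -0.55 t 18.75 tilt -1.0
scene [439.1 276.7  37.5  37.4  72.1] 1749 0.13071416299945193
top [437.4 274.8  36.4  36.   71.6] 632 0.13257984361651365
```

```bash
python3 -m creep '[{"x":0.12,"y":0.01,"z":0,"yaw":0},{"x":0.27,"y":0.03,"z":0,"yaw":0},{"x":0.42,"y":0.05,"z":0,"yaw":0},{"x":0.57,"y":0.07,"z":0,"yaw":0},{"x":0.72,"y":0.08,"z":0,"yaw":0},{"x":0.87,"y":0.08,"z":0,"yaw":0},{"x":1.0,"y":0.08,"z":0,"yaw":0},{"x":1.0,"y":0.08,"z":0,"yaw":0}]' >/dev/null
python3 -m creep '[{"x":0.12,"y":0.01,"z":0,"yaw":0},{"x":0.27,"y":0.03,"z":0,"yaw":0},{"x":0.42,"y":0.05,"z":0,"yaw":0},{"x":0.57,"y":0.07,"z":0,"yaw":0},{"x":0.72,"y":0.08,"z":0,"yaw":0},{"x":0.87,"y":0.08,"z":0,"yaw":0},{"x":1.0,"y":0.08,"z":0,"yaw":0},{"x":1.0,"y":0.08,"z":0,"yaw":0}]' >/dev/null
python3 -m creep '[{"x":0.12,"y":0.01,"z":0,"yaw":0},{"x":0.27,"y":0.03,"z":0,"yaw":0},{"x":0.42,"y":0.05,"z":0,"yaw":0},{"x":0.57,"y":0.07,"z":0,"yaw":0},{"x":0.72,"y":0.08,"z":0,"yaw":0},{"x":0.87,"y":0.08,"z":0,"yaw":0},{"x":1.0,"y":0.08,"z":0,"yaw":0},{"x":1.0,"y":0.08,"z":0,"yaw":0}]' >/dev/null
python3 -m creep '[{"x":0.12,"y":0.01,"z":0,"yaw":0},{"x":0.25,"y":0.03,"z":0,"yaw":0},{"x":0.38,"y":0.04,"z":0,"yaw":0},{"x":0.46,"y":0.04,"z":0,"yaw":0},{"x":0.46,"y":0.04,"z":0,"yaw":0},{"x":0.46,"y":0.04,"z":0,"yaw":0},{"x":0.46,"y":0.04,"z":0,"yaw":0},{"x":0.46,"y":0.04,"z":0,"yaw":0}]'
python3 go.py 0.4385 0.2755 0.072 17
```

```text
clock: 22.05
tcp_pos: [0.4379, 0.2746, 0.1928]
ee_rot: [0.0, 0.595, 0.804, -0.0]
ft_force: [0.1, 0.1, -0.2]
grip_width: 0.0855
grasp_force: 0.0
tcp [0.4379 0.2746 0.1928] ydir 17.0 shift [0.007 0.008 1.208] yaw -0.001 j6 0.13 t 22.05 tilt -1.0
```

```bash
python3 -m creep '[{"x":0.01,"y":0.01,"z":0.1,"yaw":0},{"x":0.01,"y":0.01,"z":0.2,"yaw":0},{"x":0.01,"y":0.01,"z":0.3,"yaw":0},{"x":0.01,"y":0.01,"z":0.4,"yaw":0},{"x":0.01,"y":0.01,"z":0.5,"yaw":0},{"x":0.01,"y":0.01,"z":0.6,"yaw":0},{"x":0.01,"y":0.01,"z":0.65,"yaw":0},{"x":0.01,"y":0.01,"z":0.65,"yaw":0}]'
python3 -m creep '[{"x":0,"y":0,"z":0.1,"yaw":0},{"x":0,"y":0,"z":0.2,"yaw":0},{"x":0,"y":0,"z":0.3,"yaw":0},{"x":0,"y":0,"z":0.4,"yaw":0},{"x":0,"y":0,"z":0.5,"yaw":0},{"x":0,"y":0,"z":0.56,"yaw":0},{"x":0,"y":0,"z":0.56,"yaw":0},{"x":0,"y":0,"z":0.56,"yaw":0}]'
python3 -m creep '[{"x":0,"y":0,"z":0,"yaw":0},{"x":0,"y":0,"z":0,"yaw":0},{"x":0,"y":0,"z":0,"yaw":0},{"x":0,"y":0,"z":0,"yaw":0},{"x":0,"y":0,"z":0,"yaw":0},{"x":0,"y":0,"z":0,"yaw":0},{"x":0,"y":0,"z":0,"yaw":0},{"x":0,"y":0,"z":0,"yaw":0}]' 1
python3 -m creep '[{"x":0,"y":0,"z":-0.05,"yaw":0},{"x":0,"y":0,"z":-0.15,"yaw":0},{"x":0,"y":0,"z":-0.3,"yaw":0},{"x":0,"y":0,"z":-0.5,"yaw":0},{"x":0,"y":0,"z":-0.7,"yaw":0},{"x":0,"y":0,"z":-0.85,"yaw":0},{"x":0,"y":0,"z":-0.95,"yaw":0},{"x":0,"y":0,"z":-1.0,"yaw":0}]'
python3 go.py 0.5494 -0.186 0.17 17
python3 - <<'E'
from h import *
c=robot.read_camera("scene");cv2.imwrite("pics/s5.png",c["pixels"][100:380,340:640,::-1])
E
```

```text
clock: 22.85
tcp_pos: [0.4379, 0.276, 0.1268]
ee_rot: [-0.0, 0.595, 0.804, -0.001]
ft_force: [0.3, -0.6, 0.6]
grip_width: 0.0856
grasp_force: 0.0
clock: 23.65
tcp_pos: [0.4386, 0.2763, 0.0718]
ee_rot: [-0.0, 0.595, 0.804, 0.0]
ft_force: [0.4, 0.0, 0.3]
grip_width: 0.0856
grasp_force: 0.0
clock: 24.45
tcp_pos: [0.4387, 0.2764, 0.0722]
ee_rot: [0.0, 0.595, 0.804, 0.0]
ft_force: [-1.1, -0.3, 4.9]
grip_width: 0.0202
grasp_force: 58.8
clock: 25.25
tcp_pos: [0.4388, 0.2763, 0.173]
ee_rot: [0.0, 0.595, 0.804, 0.001]
ft_force: [-1.0, -0.3, -1.1]
grip_width: 0.0204
grasp_force: 58.6
tcp [0.4388 0.2763 0.173 ] ydir 17.0 shift [-4.745 -0.293  0.028] yaw -0.0 j6 0.13 t 25.25 tilt -1.0
```

View pics/s5.png

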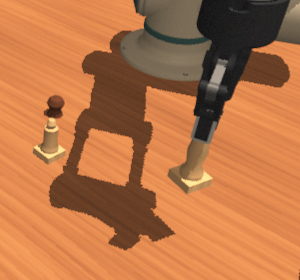

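The post is gripped by the neck and hangs nearly upright (crop (190,165)); the short post at (50,145) is untouched. Carrying it over the end bay.

```bash
python3 -m creep '[{"x":-0.12,"y":-0.01,"z":0,"yaw":0},{"x":-0.27,"y":-0.02,"z":0,"yaw":0},{"x":-0.42,"y":-0.03,"z":0,"yaw":0},{"x":-0.57,"y":-0.04,"z":0,"yaw":0},{"x":-0.72,"y":-0.05,"z":0,"yaw":0},{"x":-0.87,"y":-0.06,"z":0,"yaw":0},{"x":-1.0,"y":-0.06,"z":0,"yaw":0},{"x":-1.0,"y":-0.06,"z":0,"yaw":0}]' >/dev/null
python3 -m creep '[{"x":-0.12,"y":-0.01,"z":0,"yaw":0},{"x":-0.27,"y":-0.02,"z":0,"yaw":0},{"x":-0.42,"y":-0.03,"z":0,"yaw":0},{"x":-0.57,"y":-0.04,"z":0,"yaw":0},{"x":-0.72,"y":-0.05,"z":0,"yaw":0},{"x":-0.87,"y":-0.06,"z":0,"yaw":0},{"x":-1.0,"y":-0.06,"z":0,"yaw":0},{"x":-1.0,"y":-0.06,"z":0,"yaw":0}]' >/dev/null
python3 -m creep '[{"x":-0.12,"y":-0.01,"z":0,"yaw":0},{"x":-0.27,"y":-0.02,"z":0,"yaw":0},{"x":-0.42,"y":-0.03,"z":0,"yaw":0},{"x":-0.57,"y":-0.04,"z":0,"yaw":0},{"x":-0.72,"y":-0.05,"z":0,"yaw":0},{"x":-0.87,"y":-0.06,"z":0,"yaw":0},{"x":-1.0,"y":-0.06,"z":0,"yaw":0},{"x":-1.0,"y":-0.06,"z":0,"yaw":0}]' >/dev/null
python3 -m creep '[{"x":-0.12,"y":-0.01,"z":0,"yaw":0},{"x":-0.27,"y":-0.02,"z":0,"yaw":0},{"x":-0.42,"y":-0.03,"z":0,"yaw":0},{"x":-0.57,"y":-0.04,"z":0,"yaw":0},{"x":-0.72,"y":-0.05,"z":0,"yaw":0},{"x":-0.87,"y":-0.06,"z":0,"yaw":0},{"x":-1.0,"y":-0.06,"z":0,"yaw":0},{"x":-1.0,"y":-0.06,"z":0,"yaw":0}]' >/dev/null
python3 -m creep '[{"x":-0.12,"y":-0.01,"z":0,"yaw":0},{"x":-0.27,"y":-0.02,"z":0,"yaw":0},{"x":-0.42,"y":-0.03,"z":0,"yaw":0},{"x":-0.57,"y":-0.04,"z":0,"yaw":0},{"x":-0.7,"y":-0.05,"z":0,"yaw":0},{"x":-0.75,"y":-0.05,"z":0,"yaw":0},{"x":-0.75,"y":-0.05,"z":0,"yaw":0},{"x":-0.75,"y":-0.05,"z":0,"yaw":0}]'
python3 go.py 0.5494 -0.186 0.0785 17
python3 - <<'E'
from h import *
c=robot.read_camera("scene");P=pts(c);cv2.imwrite("pics/s6.png",cv2.resize(c["pixels"][90:290,120:320,::-1],None,fx=2.5,fy=2.5))
f=blob(P,(.549,-.186),.045,.095,.114);print("foot",rect(f),f[:,2].min(),len(f))
for z0,z1 in((.118,.14),(.14,.165)):
    d=blob(P,(.549,-.186),.03,z0,z1);print("shaft",rect(d),d.mean(0).round(4),len(d))
E
```

```text
clock: 29.3
tcp_pos: [0.5493, -0.1863, 0.1716]
ee_rot: [-0.0, 0.595, 0.804, 0.0]
ft_force: [-0.2, -0.8, -0.6]
grip_width: 0.0206
grasp_force: 58.6
tcp [ 0.5493 -0.1863  0.1716] ydir 17.0 shift [0.001 0.002 0.931] yaw -0.001 j6 -0.74 t 29.3 tilt -1.0
foot [ 550.5 -184.1   39.3   36.4   70.4] 0.09786086444517478 288
shaft [ 553.2 -180.1   21.2   17.6  -31.1] [ 0.5533 -0.1792  0.1275] 174
shaft [ 552.8 -179.9   22.    13.1  -33.5] [ 0.5533 -0.1791  0.1527] 206
```

View pics/s6.png

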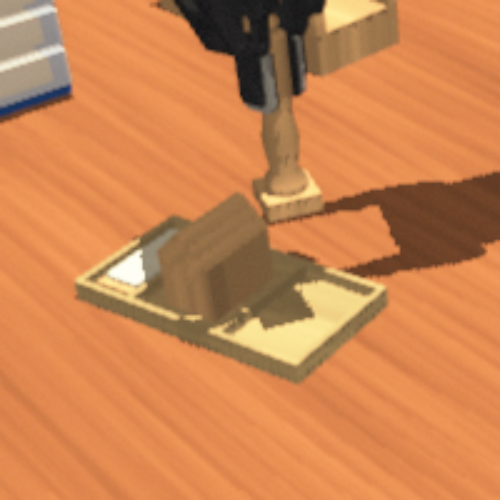

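The post hangs upright with its foot (picture (290,195)) measured within 2 mm of the end-bay centre; the dormer is unchanged at (220,260). Lowering and releasing.

```bash
python3 -m creep '[{"x":0,"y":0,"z":0.08,"yaw":0},{"x":0,"y":0,"z":0.18,"yaw":0},{"x":0,"y":0,"z":0.28,"yaw":0},{"x":0,"y":0,"z":0.38,"yaw":0},{"x":0,"y":0,"z":0.48,"yaw":0},{"x":0,"y":0,"z":0.56,"yaw":0},{"x":0,"y":0,"z":0.6,"yaw":0},{"x":0,"y":0,"z":0.6,"yaw":0}]'
python3 -m creep '[{"x":0,"y":0,"z":0.07,"yaw":0},{"x":0,"y":0,"z":0.14,"yaw":0},{"x":0,"y":0,"z":0.2,"yaw":0},{"x":0,"y":0,"z":0.25,"yaw":0},{"x":0,"y":0,"z":0.29,"yaw":0},{"x":0,"y":0,"z":0.31,"yaw":0},{"x":0,"y":0,"z":0.325,"yaw":0},{"x":0,"y":0,"z":0.335,"yaw":0}]'
python3 go.py 0.5494 -0.186 0.0785 17
```

```text
clock: 30.15
tcp_pos: [0.5491, -0.1864, 0.111]
ee_rot: [-0.001, 0.595, 0.804, -0.0]
ft_force: [0.2, 0.5, -1.2]
grip_width: 0.0206
grasp_force: 58.6
clock: 30.95
tcp_pos: [0.5496, -0.1866, 0.0783]
ee_rot: [0.0, 0.595, 0.804, 0.0]
ft_force: [-0.3, -0.6, -1.0]
grip_width: 0.0207
grasp_force: 58.6
tcp [ 0.5496 -0.1866  0.0783] ydir 17.0 shift [ 0.006 -0.    -0.002] yaw -0.0 j6 -0.74 t 30.95 tilt -1.0
```

```bash
python3 -m creep '[{"x":0,"y":0,"z":0.002,"yaw":0},{"x":0,"y":0,"z":0.004,"yaw":0},{"x":0,"y":0,"z":0.006,"yaw":0},{"x":0,"y":0,"z":0.008,"yaw":0},{"x":0,"y":0,"z":0.01,"yaw":0},{"x":0,"y":0,"z":0.01,"yaw":0},{"x":0,"y":0,"z":0.01,"yaw":0},{"x":0,"y":0,"z":0.01,"yaw":0}]'
```

```text
clock: 31.75
tcp_pos: [0.5496, -0.1867, 0.0782]
ee_rot: [0.0, 0.595, 0.804, 0.0]
ft_force: [-1.3, 1.4, 6.5]
grip_width: 0.0203
grasp_force: 59.3
```

Contact with the floor (6.5 N). Opening and retreating straight up.

```bash
python3 -m creep '[{"x":0,"y":0,"z":0,"yaw":0},{"x":0,"y":0,"z":0,"yaw":0},{"x":0,"y":0,"z":0,"yaw":0},{"x":0,"y":0,"z":0,"yaw":0},{"x":0,"y":0,"z":0,"yaw":0},{"x":0,"y":0,"z":0,"yaw":0},{"x":0,"y":0,"z":0,"yaw":0},{"x":0,"y":0,"z":0,"yaw":0}]' -0.6
python3 -m creep '[{"x":0,"y":0,"z":-0.05,"yaw":0},{"x":0,"y":0,"z":-0.15,"yaw":0},{"x":0,"y":0,"z":-0.3,"yaw":0},{"x":0,"y":0,"z":-0.45,"yaw":0},{"x":0,"y":0,"z":-0.6,"yaw":0},{"x":0,"y":0,"z":-0.75,"yaw":0},{"x":0,"y":0,"z":-0.9,"yaw":0},{"x":0,"y":0,"z":-1.0,"yaw":0}]'
python3 -m creep '[{"x":0,"y":0,"z":-0.1,"yaw":0},{"x":0,"y":0,"z":-0.2,"yaw":0},{"x":0,"y":0,"z":-0.3,"yaw":0},{"x":0,"y":0,"z":-0.4,"yaw":0},{"x":0,"y":0,"z":-0.4,"yaw":0},{"x":0,"y":0,"z":-0.4,"yaw":0},{"x":0,"y":0,"z":-0.4,"yaw":0},{"x":0,"y":0,"z":-0.4,"yaw":0}]'
python3 - <<'E'
from h import *
c=robot.read_camera("scene");P=pts(c);cv2.imwrite("pics/s7.png",cv2.resize(c["pixels"][90:290,120:420,::-1],None,fx=2.5,fy=2.5))
M=np.array([[.956,.292],[-.292,.956]])
def tr(r): return (M@(r[:2]-[567.7,-245.2])).round(1)
d=blob(P,(.5707,-.256),.04,.03,.08);r=rect(d);print("dormer",r,tr(r),d[:,2].max())
for z0,z1 in((.085,.12),(.122,.14)):
    d=blob(P,(.549,-.186),.04,z0,z1);r=rect(d);print("post",r,tr(r),d[:,2].max())
d=blob(P,(.43,.048),.04,.008,.09);print("short",rect(d),d[:,2].max())
E
```

```text
clock: 32.55
tcp_pos: [0.5495, -0.1866, 0.0773]
ee_rot: [0.0, 0.595, 0.804, 0.0]
ft_force: [0.8, -0.5, 1.0]
grip_width: 0.0682
grasp_force: 0.0
clock: 33.35
tcp_pos: [0.5501, -0.1868, 0.1794]
ee_rot: [0.001, 0.595, 0.804, 0.0]
ft_force: [0.1, -0.2, -0.4]
grip_width: 0.0679
grasp_force: 0.0
clock: 34.15
tcp_pos: [0.5491, -0.1864, 0.2166]
ee_rot: [-0.001, 0.595, 0.804, -0.0]
ft_force: [0.2, 0.2, 0.3]
grip_width: 0.0681
grasp_force: 0.0
dormer [ 569.5 -253.    71.1   47.    13.4] [-0.6 -8. ] 0.07028165530439184
post [ 552.5 -180.2   21.6   14.   -24.2] [ 4.4 66.6] 0.11989889119965086
post [ 551.2 -184.5   12.6   12.4   22. ] [ 2.  62.8] 0.1357518356361938
short [430.4  49.3  38.5  36.2  -8.2] 0.0689487586252771
```

View pics/s7.png

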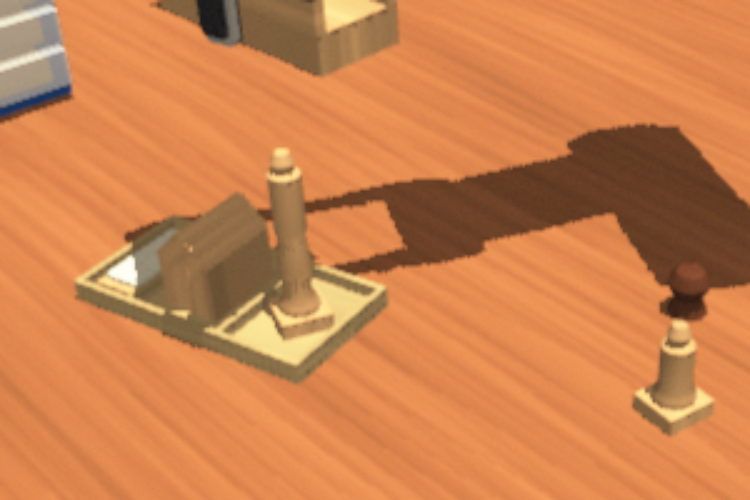

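The dormer (215,260) and the tall post (295,250) both stand upright in their bays, the gripper is clear above, and the short post (675,380) hasn't moved. Handing in.

```bash
python3 -c "
from bench import robot
print(robot.sign_off())"
```

```text
the job is handed in; nothing more can be done
None
```

The dormer stands in the middle bay and the tall post in the end bay, both upright and released; the short post hasn't moved, and I handed the job in at about 34 s (no verdict was returned).

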